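# Stroke the collet case lids shut

### The arm

A 6-joint arm with a two-finger parallel gripper is mounted at the origin on the work surface. World frame = base frame: x ahead of the robot, y to its left, z up, the work surface at z = 0. Lengths are in m, angles in rad, forces in N, time in s.
With the tool pointing down it reaches from about 0.325 to 0.775 m from the base axis. Payload 5.5 kg.
Tool frame: the origin (TCP) lies midway between the tips of the shut fingers; the grasp point (between the pads) lies 19 mm behind it; x points along the fingers, y is the direction in which the jaws open and shut, and the axes are right-handed (so a half turn about x gives the same grasp; the last joint's range is limited). The gripper opens to 85 mm and grips with 20 to 120 N. Pads are 22 mm wide; open, the fingers measure 114 mm over their backs; the gripper's body (76 mm by 85 mm) begins 54 mm behind the grasp point. The pads swing forward as they close: fully open they stand 13 mm farther back than shut.
Start: joints at [1.186, 0.091, 1.231, -0, 1.82, -0.057], TCP at [0.193, 0.568, 0.231] pointing down, gripper open.
Joint ranges: [-2.87, 2.87], [-0.86, 2.18], [0.17, 2.46], [-1.51, 4.65], [0.06, 2.69], [-2.65, 2.65]. Speed limits (rad/s): [2.57, 2.57, 3.01, 3.14, 3.14, 3.14].

### API

Orientations are given as a 3x3 rotation matrix whose columns are the frame's x, y, z axes.
In Python, from cell import robot, viewer gives the robot as it stands.
- The arm moves only by the tool arm_command, never from a script. Its argument "moves" is one flat list of numbers, 4 for each row, row after row: the shift along the tool's x, y, z in cm, then the turn about the tool's x in rad. In form: [tx, ty, tz, twist, tx, ty, tz, twist, ...]. A call has 1 to 10 rows; each row is the pose to reach, as a shift and turn from the pose commanded when the call began, along the tool's axes at that moment; what a row does not reach only later rows make up. A row lasts 1/12 s, in which the tool goes at most 41.7 mm and 7.16 degrees, less where a joint would pass 70% of its speed; a pose out of reach is approached as far as the arm can. A call with a gripper value outside its range is refused whole. "fingers" is the finger opening in cm, from 0 to 8.54, set as the call begins (left out, the last holds). The fingers move at their own pace and stop on an object; "squeeze" is the grip in N (left out, the last holds). Time passes only in rows, so rows that repeat a pose let the fingers close. It gives the time, the measured TCP pose, the force and the opening at its end, in the units of the state.
- robot.get_obs(): the state, without advancing time (a new reading comes with each control period).
- viewer.read_camera(name): name is "scene" or "top"; returns a dict with "color" (400x640x3 uint8, red, green, blue), "range_z" (400x640 float32, m along the optical axis (not along the pixel's ray), 0 where there is no reading), "fovy" (degrees; the focal length in pixels is half the picture's height over the tangent of half this angle, whatever the lens; pixels are square), "cx", "cy" (the principal point, pixels), "k1" (the pictures are not rectified: a ray, as slopes to the right and down, at radius r is drawn at 1 + k1 r^2 times it, then the intrinsics apply), "world_from_camera" (4x4, takes a point from camera to world coordinates). Camera axes: x right, y up, looking along -z (the intrinsics and any distortion apply to the point x, -y, -z); pixel columns grow to the right and rows downward; lengths in m; the calibration is good to about 2 mm. A picture is of the moment at which its call begins.
- robot.job_done(): hands the job in, once; it reports no verdict.
Trained networks look in the newest picture that a camera, given by its name, has taken for a name from the list of things; names that differ only in an ending like _2 or _b are one class to them, and where a whole thing is asked for, a point or a joint stands for the part that bears it (a point fixed in the world has none). Each returns a list of dicts, best first, with "score" (0 to 1); they miss things now and then, are a little off and sometimes report something else, mostly with a low value. They report only what shows in the picture. A call takes as long as a camera call.
- viewer.masks_of(camera, name): "pixels" (400x640 bool, what is visible of it) and "extent" ([centre column, centre row, width, height] in pixels, round what is visible of it).
- viewer.tip_of(camera, name): "xy" ([column, row] in pixels: a listed point, or the origin of a listed thing).
The state is a dict: "t": time; "joint_pos": joint angles; "qd": joint speeds; "effort": joint torques, N m; "ee_pos": TCP position; "ee_rot": TCP orientation; "contact_force": force on the tool from outside, world axes, zero at the start; "wrist_torque": the same for the moment, N m; "finger_gap": opening from 0.0 (shut) to 1.0 (fully open).
Only numpy, scipy, OpenCV 4.12 (cv2) and the standard library are available. Lean on these libraries where they do the work, as an engineer would, in place of code of your own. Each camera call takes 0.05 s, during which the arm holds its last target.

### The job

The five small lids of the wooden collet case stand ajar. Starting at the end with the brass stud, run your fingertips along the row of lids in one light, continuous stroke so that each lid shuts flush in turn, from the first beside the stud to the last, then take your hand away. Do not lift your fingers well off the row on the way, press hard, lift any lid further open, or disturb the things standing around.

Things in the scene. Friction and masses are not known exactly. Their poses are not given: they have to be found in the camera images.
- case: wooden collet case fixed to the bench, 230 x 56 mm, 40 mm high with its five lids shut; nothing stands above a shut lid. Origin under its centre on the bench; x runs along the row from first to fifth lid, z up. A brass stud, 20 mm thick, sticks 24 mm out of the end wall by the first lid, 16 mm above the bench. Hinge lines cross the row at x = -110, -66, -22, +22, +66 mm, 38 mm above the bench.
- lid1 (a joint): angle of the first lid, rad: 0 = flush shut, positive = open, starts at 0.3 to 0.65. Black plate, 42 mm along the row, 52 mm across, 4 mm thick, hinged at its end nearer the stud, free edge raised. Stays where left; 0.3 N at the free edge moves it. Top 40 mm above the bench when flush; can be pushed 0.06 rad (2.5 mm at the free edge) below flush to a hard stop; no give at the hinge.
- lid1_edge (a point): middle of the top of the free edge of the first lid
- lid2 (a joint): angle of the second lid, rad: 0 = flush shut, positive = open, starts at 0.3 to 0.65. Black plate, 42 mm along the row, 52 mm across, 4 mm thick, hinged at its end nearer the stud, free edge raised. Stays where left; 0.3 N at the free edge moves it. Top 40 mm above the bench when flush; can be pushed 0.06 rad (2.5 mm at the free edge) below flush to a hard stop; no give at the hinge.
- lid2_edge (a point): middle of the top of the free edge of the second lid
- lid3 (a joint): angle of the third lid, rad: 0 = flush shut, positive = open, starts at 0.3 to 0.65. Black plate, 42 mm along the row, 52 mm across, 4 mm thick, hinged at its end nearer the stud, free edge raised. Stays where left; 0.3 N at the free edge moves it. Top 40 mm above the bench when flush; can be pushed 0.06 rad (2.5 mm at the free edge) below flush to a hard stop; no give at the hinge.
- lid3_edge (a point): middle of the top of the free edge of the third lid
- lid4 (a joint): angle of the fourth lid, rad: 0 = flush shut, positive = open, starts at 0.3 to 0.65. Black plate, 42 mm along the row, 52 mm across, 4 mm thick, hinged at its end nearer the stud, free edge raised. Stays where left; 0.3 N at the free edge moves it. Top 40 mm above the bench when flush; can be pushed 0.06 rad (2.5 mm at the free edge) below flush to a hard stop; no give at the hinge.
- lid4_edge (a point): middle of the top of the free edge of the fourth lid
- lid5 (a joint): angle of the fifth lid, rad: 0 = flush shut, positive = open, starts at 0.3 to 0.65. Black plate, 42 mm along the row, 52 mm across, 4 mm thick, hinged at its end nearer the stud, free edge raised. Stays where left; 0.3 N at the free edge moves it. Top 40 mm above the bench when flush; can be pushed 0.06 rad (2.5 mm at the free edge) below flush to a hard stop; no give at the hinge.
- lid5_edge (a point): middle of the top of the free edge of the fifth lid
- collet_a: loose steel collet standing beside the case, 24 mm wide, 40 mm high; origin under its centre; a bystander, to be left alone
- collet_b: another such collet on the other side of the case; a bystander, to be left alone
- cap: loose round brass cap, 44 mm wide, 20 mm high, beside the case; origin under its centre; a bystander, to be left alone
- toolbit: loose square steel tool bit lying beside the case, 60 x 10 x 10 mm; origin under its centre; a bystander, to be left alone
- oiler: small amber bottle, 42 mm wide, 85 mm high; a bystander, to be left alone
- jar: glass jar with steel cap, 60 mm wide, 60 mm high; a bystander, to be left alone

How it is judged:
On the way, in this order (a step that is already met when the one before it is completed fails the run):
1. the first lid is stroked shut (value of joint lid1 below 0.08 rad), for 0.02 s.
2. the second lid is stroked shut (value of joint lid2 below 0.08 rad), for 0.02 s.
3. the third lid is stroked shut (value of joint lid3 below 0.08 rad), for 0.02 s.
4. the fourth lid is stroked shut (value of joint lid4 below 0.08 rad), for 0.02 s.
5. the fifth lid is stroked shut (value of joint lid5 below 0.08 rad), for 0.02 s.
At the end, for the whole second after the job is handed in: All five lids are shut, each within 0.08 rad of flush (free edge less than about 3.5 mm proud) (value of joint each of lid1, lid2, lid3, lid4, lid5 below 0.08 rad); the robot touches nothing.
It fails at once if the fingers press on the case or its lids with more than 20 N (contact force between the fingers and case above 20 N).
It fails at once if the hand is lifted off the row (fingertips more than about 5 cm above the shut lids) after the first lid is shut and before the last is (value of joint lid1 below 0.08 rad and not (value of joint lid5 below 0.08 rad) and z of the grasp point in the frame of case above 0.11 m).
It fails at once if a lid is lifted further open (beyond 0.85 rad) (value of joint any of lid1, lid2, lid3, lid4, lid5 above 0.85 rad).
It fails at once if a bystander is moved or lifted by more than 15 mm (distance of any of collet_a, collet_b, cap, toolbit, oiler, jar from where it was at the start of the episode above 0.015 m).
It also fails if it takes over 35 s, if anything falls off the work surface, if the arm or the gripper's body presses on something with over 40 N, if the wrist force passes 120 N, or if a joint passes its speed limit or range.

## Working session

There is one attempt and no reset: what is moved stays moved. The work goes in short steps, Python scripts to look and compute and a tool call to move; the robot and the scene stay as the last step left them, time stands still between calls to the robot, and variables do not carry over. Pictures are saved under pics/ and viewed, and the job is handed in when it is done.

Besides the shell and the picture viewer there is one more tool, called after "Emit:" as name(argument=value, ...) on one line, values as JSON. arm_command: Moves the arm, as the interface text tells. Its arguments: {"type":"object","properties":{"moves":{"type":"array"},"fingers":{"type":"number"},"squeeze":{"type":"number"}},"required":["moves"]}

```bash
ls; mkdir -p pics; cat > h.py <<'E'
import numpy as np, cv2
from cell import robot, viewer
def K(c):
    f=200/np.tan(np.radians(c['fovy'])/2)
    return f
def ray(c,u,v):
    f=K(c); p=np.array([(u-c['cx'])/f,(v-c['cy'])/f]); q=p.copy()
    for _ in range(20): q=p/(1+c['k1']*(q**2).sum(0))
    return q
def cloud(c):
    v,u=np.mgrid[0:400,0:640].astype(float)
    q=ray(c,u.ravel(),v.ravel()); z=c['range_z'].ravel()
    P=np.stack([q[0]*z,-q[1]*z,-z,np.ones_like(z)])
    return (c['world_from_camera']@P)[:3].T.reshape(400,640,3)
E
python3 - <<'E'
from h import *
for n in ['scene','top']:
    c=viewer.read_camera(n); cv2.imwrite(f'pics/{n}0.png',c['color'][:,:,::-1]); np.savez(f'{n}0.npz',**c)
    print(n,c['fovy'],c['k1'],c['world_from_camera'].round(3).tolist())
    P=cloud(c)
    for t in ['case','lid1','lid2','lid3','lid4','lid5','collet_a','cap','toolbit','oiler','jar']:
        for m in viewer.masks_of(n,t)[:2]:
            px=m['pixels']; q=P[px&(c['range_z']>0)]
            print(t,round(m['score'],2),np.round(m['extent']),np.median(q,0).round(3) if len(q) else '')
    for i in range(1,6):
        for m in viewer.tip_of(n,f'lid{i}_edge')[:2]: 
            u,v=np.round(m['xy']).astype(int); print(i,round(m['score'],2),u,v,P[min(v,399),min(u,639)].round(3))
o=robot.get_obs();print(o['ee_pos'],o['ee_rot'],o['t'],o['finger_gap'],o['contact_force'])
E
```

```text
pics
scene 57.640722761074606 -0.050506006259471915 [[-0.175, -0.759, 0.627, 1.164], [0.985, -0.135, 0.111, 0.13], [0.0, 0.637, 0.771, 0.795], [0.0, 0.0, 0.0, 1.0]]
case 0.8 [277. 197.  88.  42.] [ 0.567 -0.1    0.032]
lid1 0.71 [248. 185.  15.  18.] [ 0.551 -0.193  0.053]
lid1 0.7 [277. 188.  20.  17.] [ 0.557 -0.105  0.052]
lid2 0.71 [248. 185.  15.  18.] [ 0.551 -0.193  0.053]
lid2 0.7 [277. 188.  20.  17.] [ 0.557 -0.105  0.052]
lid3 0.71 [248. 185.  15.  18.] [ 0.551 -0.193  0.053]
lid3 0.7 [277. 188.  20.  17.] [ 0.557 -0.105  0.052]
lid4 0.71 [248. 185.  15.  18.] [ 0.551 -0.193  0.053]
lid4 0.7 [277. 188.  20.  17.] [ 0.557 -0.105  0.052]
lid5 0.71 [248. 185.  15.  18.] [ 0.551 -0.193  0.053]
lid5 0.7 [277. 188.  20.  17.] [ 0.557 -0.105  0.052]
collet_a 0.67 [275. 170.   6.  13.] [ 0.477 -0.137  0.028]
collet_a 0.65 [262. 186.  19.  16.] [ 0.555 -0.148  0.052]
cap 0.69 [304. 180.  13.  16.] [ 0.48  -0.052  0.019]
oiler 0.53 [460. 192.  22.  28.] [0.472 0.388 0.048]
jar 0.97 [180. 172.  26.  27.] [ 0.538 -0.398  0.049]
1 0.63 280 188 [1.164 0.13  0.795]
1 0.45 250 183 [ 0.554
[... 1288 characters left out ...]
 -0.146  0.009]
oiler 0.62 [170. 240.  16.  18.] [0.46  0.386 0.056]
oiler 0.53 [345. 204.  13.  17.] [ 0.556 -0.105  0.049]
jar 0.64 [451. 211.  20.  29.] [ 0.52  -0.401  0.057]
jar 0.5 [363. 203.  13.  19.] [ 0.551 -0.148  0.05 ]
1 0.53 369 206 [ 0.549 -0.175  0.008]
1 0.47 309 202 [0.564 0.    0.009]
2 0.64 352 203 [ 0.555 -0.123  0.041]
3 0.48 341 204 [ 0.552 -0.091  0.05 ]
4 0.64 324 196 [ 0.581 -0.044  0.006]
5 0.49 308 199 [0.398 0.007 1.5  ]
[0.19315026 0.56806044 0.23123819] [[-5.52190618e-05  3.21936267e-01  9.46761341e-01]
 [-7.58095227e-05  9.46761338e-01 -3.21936271e-01]
 [-9.99999996e-01 -8.95505442e-05 -2.78734381e-05]] 1.7 0.9963798752187916 [0.19035487 0.06863054 0.73893163]
```

```bash
python3 - <<'E'
from h import *
for n,(x0,y0,x1,y1) in {'scene':(220,140,350,240),'top':(280,150,420,255)}.items():
    c=dict(np.load(f'{n}0.npz')); im=c['color'][y0:y1,x0:x1,::-1]
    cv2.imwrite(f'pics/{n}_crop.png',cv2.resize(im,None,fx=5.5,fy=5.5,interpolation=cv2.INTER_CUBIC))
    P=cloud(c); m=(P[...,2]>0.025)&(P[...,2]<.075)&(P[...,0]>.4)&(P[...,0]<.7)&(P[...,1]>-.27)&(P[...,1]<.06)
    q=P[m]
    # case profile near x=.553
    s=q[(abs(q[:,0]-.553)<.015)]
    for y in np.arange(-.26,.06,.008):
        k=s[(s[:,1]>=y)&(s[:,1]<y+.008)]
        if len(k): print(n,round(y+.004,3),len(k),k[:,2].min().round(3),np.median(k[:,2]).round(3),k[:,2].max().round(3))
E
```

```text
scene -0.24 5 0.025 0.026 0.027
scene -0.232 10 0.025 0.027 0.029
scene -0.224 8 0.026 0.027 0.03
scene -0.216 7 0.034 0.041 0.044
scene -0.208 16 0.042 0.045 0.047
scene -0.2 17 0.047 0.051 0.055
scene -0.192 18 0.025 0.054 0.058
scene -0.184 27 0.027 0.058 0.062
scene -0.176 17 0.059 0.061 0.064
scene -0.168 12 0.038 0.043 0.045
scene -0.16 17 0.041 0.046 0.049
scene -0.152 20 0.048 0.05 0.054
scene -0.144 24 0.026 0.053 0.058
scene -0.136 25 0.025 0.059 0.06
scene -0.128 10 0.04 0.056 0.062
scene -0.12 21 0.026 0.044 0.046
scene -0.112 20 0.045 0.048 0.051
scene -0.104 22 0.026 0.053 0.056
scene -0.096 22 0.026 0.055 0.06
scene -0.088 21 0.055 0.06 0.063
scene -0.08 13 0.041 0.042 0.044
scene -0.072 20 0.043 0.046 0.05
scene -0.064 21 0.047 0.051 0.055
scene -0.056 22 0.025 0.057 0.061
scene -0.048 25 0.026 0.061 0.063
scene -0.04 13 0.026 0.04 0.061
scene -0.032 21 0.042 0.047 0.051
scene -0.024 20 0.025 0.053 0.055
scene -0.016 21 0.027 0.058 0.062
scene -0.008 33 0.025 0.063 0.068
scene 0.0 13 0.025 0.033 0.066
scene 0.008 25 0.026 0.033 0.036
top -0.232 4 0.026 0.027 0.027
top
[... 267 characters left out ...]
0.044 0.049
top -0.152 21 0.042 0.048 0.053
top -0.144 31 0.045 0.052 0.057
top -0.136 32 0.05 0.056 0.061
top -0.128 14 0.029 0.058 0.061
top -0.12 31 0.033 0.04 0.046
top -0.112 24 0.042 0.045 0.051
top -0.104 25 0.044 0.05 0.057
top -0.096 32 0.046 0.054 0.06
top -0.088 23 0.05 0.056 0.064
top -0.08 22 0.032 0.038 0.044
top -0.072 27 0.036 0.043 0.052
top -0.064 25 0.042 0.048 0.053
top -0.056 31 0.045 0.052 0.058
top -0.048 30 0.051 0.058 0.066
top -0.04 12 0.037 0.057 0.064
top -0.032 23 0.035 0.042 0.048
top -0.024 29 0.042 0.048 0.052
top -0.016 32 0.045 0.053 0.061
top -0.008 33 0.051 0.061 0.07
top 0.0 16 0.027 0.062 0.072
top 0.008 8 0.031 0.033 0.036
top 0.016 12 0.026 0.031 0.036
```

View pics/scene0.png

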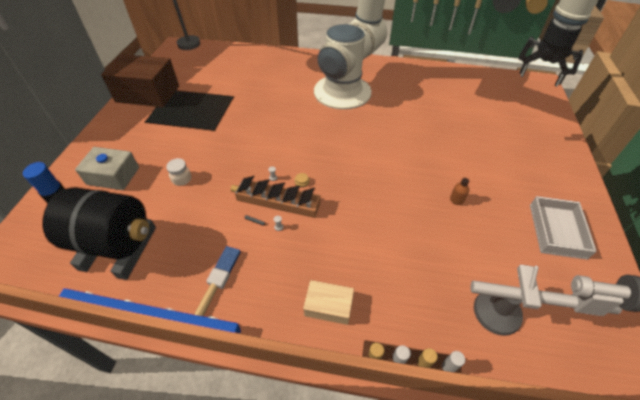

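View pics/top0.png

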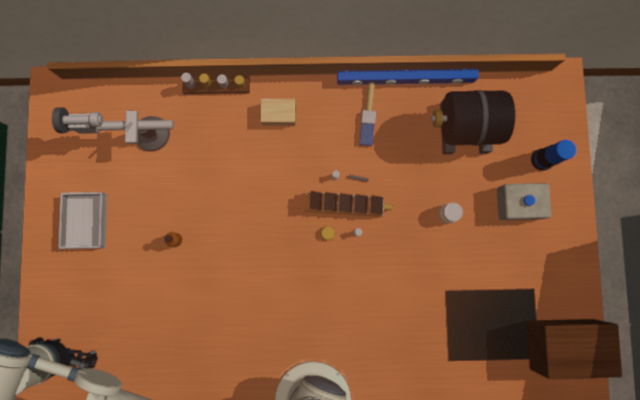

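View pics/scene_crop.png

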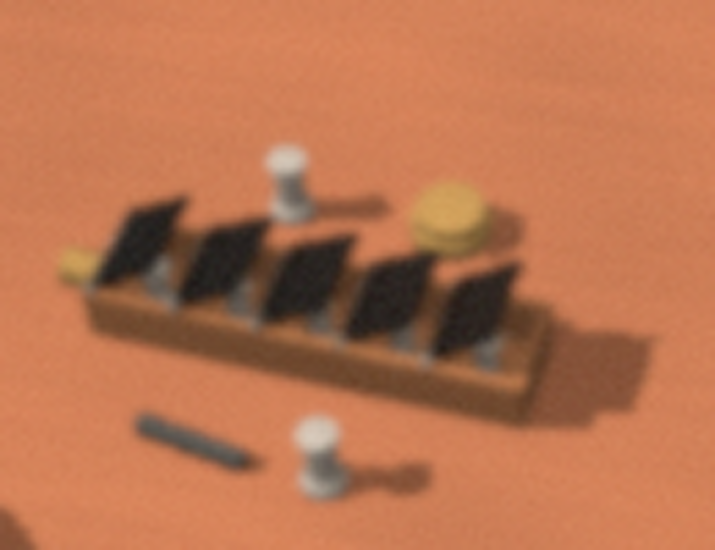

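View pics/top_crop.png

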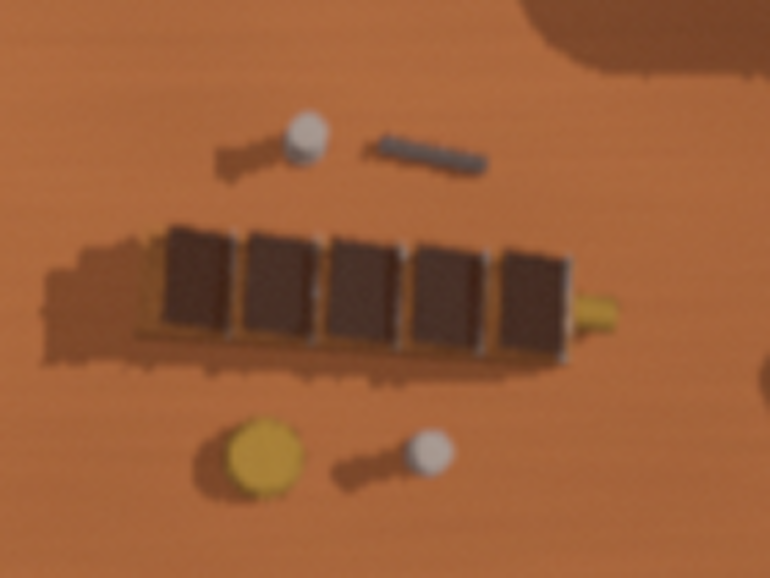

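```bash
python3 - <<'E'
from h import *
for n in ['scene','top']:
    c=dict(np.load(f'{n}0.npz'));P=cloud(c)
    for zlo,zhi in [(.02,.08),(.045,.08)]:
        m=(P[...,2]>zlo)&(P[...,2]<zhi)&(P[...,0]>.40)&(P[...,0]<.68)&(P[...,1]>-.30)&(P[...,1]<.06)
        nn,l,st,ce=cv2.connectedComponentsWithStats(m.astype(np.uint8))
        for i in range(1,nn):
            if st[i,4]<15: continue
            q=P[l==i].astype(np.float32)
            r=cv2.minAreaRect(q[:,:2]*1000)
            print(n,zlo,st[i].tolist(),q.mean(0).round(3),np.round(r[0]),np.round(r[1]),round(r[2],1))
    # table z
    t=P[225:235,400:440];print('table',np.median(t[...,2]))
E
```

```text
scene 0.02 [269, 166, 7, 10, 55] [ 0.474 -0.138  0.036] [ 472. -140.] [19. 19.] 71.9
scene 0.02 [296, 173, 12, 10, 61] [ 0.473 -0.053  0.022] [473. -53.] [36. 32.] 11.8
scene 0.02 [231, 175, 89, 39, 1506] [ 0.563 -0.103  0.043] [ 555. -116.] [253.  60.] 84.9
scene 0.02 [274, 216, 8, 10, 61] [ 0.643 -0.078  0.037] [642. -79.] [17. 18.] 10.8
scene 0.045 [239, 175, 16, 16, 133] [ 0.55  -0.19   0.055] [ 548. -192.] [34. 53.] 84.9
scene 0.045 [254, 179, 17, 16, 146] [ 0.554 -0.145  0.054] [ 553. -147.] [32. 54.] 85.2
scene 0.045 [269, 182, 17, 16, 151] [ 0.558 -0.101  0.054] [ 555. -103.] [35. 54.] 84.3
scene 0.045 [284, 185, 16, 16, 141] [ 0.562 -0.059  0.054] [561. -60.] [30. 53.] 85.1
scene 0.045 [299, 187, 16, 18, 153] [ 0.566 -0.019  0.056] [565. -20.] [31. 52.] 86.1
table 2.96598419937677e-05
top 0.02 [333, 171, 7, 7, 39] [ 0.64  -0.078  0.039] [640. -79.] [17. 18.] 88.2
top 0.02 [304, 191, 88, 26, 1440] [ 0.553 -0.106  0.046] [ 555. -113.] [252.  57.] 85.0
top 0.02 [355, 229, 7, 7, 40] [ 0.472 -0.138  0.04 ] [ 471. -138.] [18. 18.] 87.4
top 0.02 [324, 235, 9, 5, 21] [ 0.46  -0.051  0.022] [459. -52.] [23. 12.] 89.0
top 0.045 [309, 191, 13, 20, 174] [ 0.562 -0.015  0.055] [563. -17.] [32. 52.] 84.9
top 0.045 [324, 192, 12, 20, 172] [ 0.559 -0.056  0.053] [559. -58.] [31. 52.] 82.9
top 0.045 [339, 193, 12, 19, 163] [ 0.555 -0.098  0.053] [ 555. -101.] [32. 52.] 84.4
top 0.045 [355, 194, 11, 19, 159] [ 0.552 -0.142  0.053] [ 552. -144.] [30. 52.] 86.8
top 0.045 [371, 195, 11, 20, 163] [ 0.548 -0.188  0.054] [ 548. -190.] [31. 53.] 87.1
table -0.0009057161599729247
```

Emit:
arm_command(moves=[0, -3, 2.7, 0, 0, -6, 5.5, 0, 0, -9, 8.2, 0, 0, -12, 11, 0, 0, -15, 13.7, 0, 0, -18, 16.4, 0, 0, -21, 19.2, 0, 0, -24, 21.9, 0, 0, -27, 24.7, 0, 0, -30, 27.4, 0], fingers=0, squeeze=20)

```text
t: 2.53
ee_pos: [0.3563, 0.194, 0.2316]
ee_rot: [[0.001, 0.322, 0.947], [0.0, 0.947, -0.322], [-1.0, 0.001, 0.001]]
contact_force: [0.8, 0.4, -0.5]
finger_gap: 0.0
```

Emit:
arm_command(moves=[0, -3, 2.7, 0, 0, -6, 5.5, 0, 0, -9, 8.2, 0, 0, -12, 11, 0, 0, -15, 13.7, 0, 0, -18, 16.4, 0, 0, -21, 19.2, 0, 0, -24, 21.9, 0, 0, -27, 24.7, 0, 0, -30, 27.4, 0])

```text
t: 3.37
ee_pos: [0.5193, -0.1786, 0.2314]
ee_rot: [[0.001, 0.322, 0.947], [-0.0, 0.947, -0.322], [-1.0, 0.0, 0.001]]
contact_force: [0.7, -0.2, 0.6]
finger_gap: 0.001
```

```bash
cat > rel.py <<'E'
from h import *
import sys
C=np.array([.556,-.103]);a=np.radians(84.85);D=np.array([np.cos(a),np.sin(a)]);N=np.array([-D[1],D[0]])
def show(xc,z):
    o=robot.get_obs();p=o['ee_pos'];R=o['ee_rot']
    t=np.r_[C+D*xc,z]; d=R.T@(t-p)*100
    y=np.degrees(np.arctan2(R[1,1],R[0,1]))
    r=p[:2]-C
    print('t',round(o['t'],2),'p',p.round(4),'case x',(r@D).round(4),'y',(r@N).round(4),'yaw',y.round(2),'F',o['contact_force'].round(2),'gap',round(o['finger_gap'],3))
    print('shift cm',d.round(2),'twist',-np.radians(84.85-y).round(3), 'tilt',R[:,0].round(4))
if len(sys.argv)>2: show(float(sys.argv[1]),float(sys.argv[2]))
E
python3 rel.py -.134 .12
```

```text
t 3.37 p [ 0.5193 -0.1786  0.2314] case x -0.0786 y 0.0298 yaw 71.2 F [ 0.67 -0.25  0.57] gap 0.001
shift cm [11.14 -4.68  4.2 ] twist -0.238 tilt [ 6.e-04 -1.e-04 -1.e+00]
```

Emit:
arm_command(moves=[0, -2, 2, -0.1, 0, -4.1, 3.8, -0.2, 0, -4.7, 4.2, -0.238, 2, -4.7, 4.2, -0.238, 5, -4.7, 4.2, -0.238, 8, -4.7, 4.2, -0.238, 11, -4.7, 4.2, -0.238, 11.5, -4.7, 4.2, -0.238, 11.5, -4.7, 4.2, -0.238])

```text
t: 4.12
ee_pos: [0.542, -0.2338, 0.1135]
ee_rot: [[-0.005, 0.09, 0.996], [0.003, 0.996, -0.09], [-1.0, 0.002, -0.005]]
contact_force: [-0.1, 0.1, 0.5]
finger_gap: -0.004
```

```bash
python3 rel.py -.134 .0415; python3 - <<'E'
from h import *
for n,(x0,y0,x1,y1) in {'scene':(200,100,360,220),'top':(280,150,440,270)}.items():
    c=viewer.read_camera(n); im=c['color'][y0:y1,x0:x1,::-1]
    cv2.imwrite(f'pics/{n}_1.png',cv2.resize(im,None,fx=4.8,fy=4.8,interpolation=cv2.INTER_CUBIC))
E
```

```text
t 4.12 p [ 0.542  -0.2338  0.1135] case x -0.1315 y 0.0022 yaw 84.85 F [-0.08  0.05  0.53] gap -0.004
shift cm [ 7.2  -0.27  0.25] twist 0.0 tilt [-0.0051  0.0025 -1.    ]
```

View pics/scene_1.png

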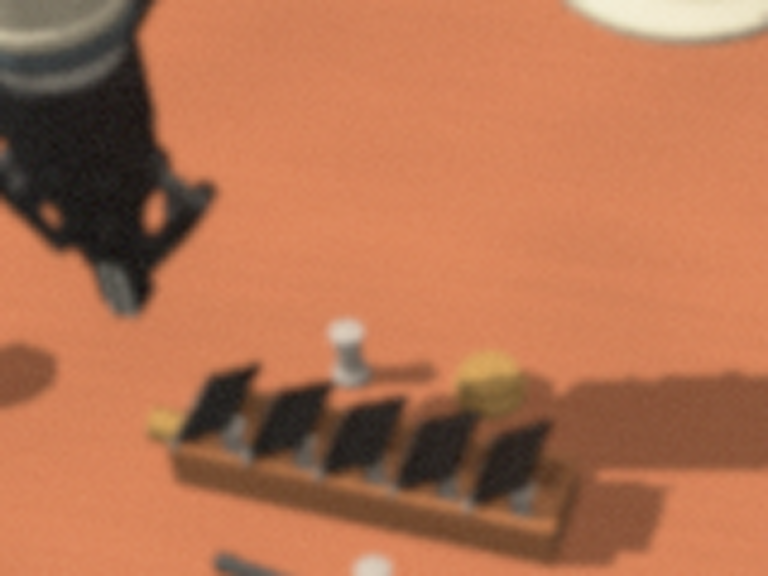

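View pics/top_1.png

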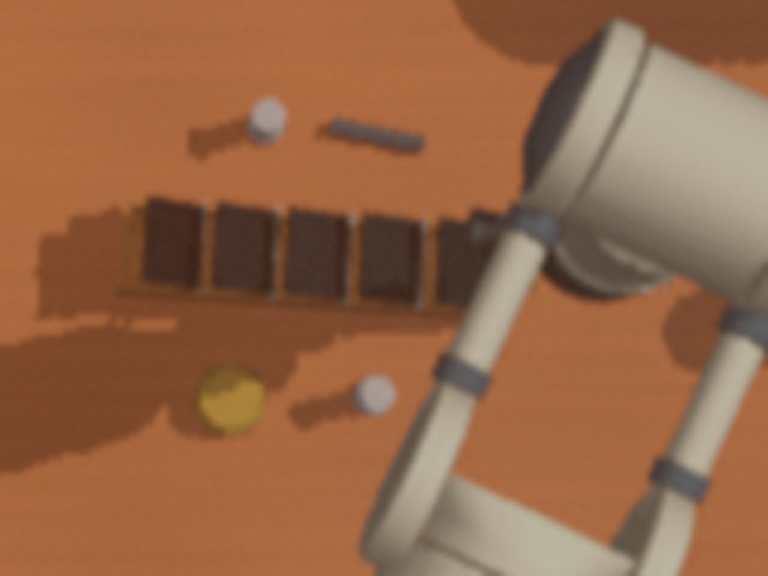

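```bash
python3 rel.py -.134 .0415
```

```text
t 4.22 p [ 0.5441 -0.2347  0.1182] case x -0.1323 y 0.0 yaw 84.86 F [-0.06  0.05  0.79] gap -0.002
shift cm [ 7.67 -0.17 -0.01] twist 0.0 tilt [ 0.0019 -0.001  -1.    ]
```

Emit:
arm_command(moves=[1, -0.1, 0, 0, 2, -0.1, 0, 0, 3.2, -0.1, 0, 0, 4.4, -0.1, 0, 0, 5.4, -0.1, 0, 0, 6.2, -0.1, 0, 0, 6.8, -0.1, 0, 0, 7.1, -0.1, 0, 0, 7.3, -0.1, 0, 0, 7.3, -0.1, 0, 0])

```text
t: 5.05
ee_pos: [0.5434, -0.2354, 0.0431]
ee_rot: [[-0.0, 0.09, 0.996], [0.0, 0.996, -0.09], [-1.0, 0.0, -0.0]]
contact_force: [-0.0, 0.1, 0.2]
finger_gap: 0.001
```

Emit:
arm_command(moves=[0, 0, 0, 0, 0, 0, 0, 0, 0, 0, 0, 0])

```text
t: 5.3
ee_pos: [0.5437, -0.2356, 0.044]
ee_rot: [[0.001, 0.09, 0.996], [-0.001, 0.996, -0.09], [-1.0, -0.0, 0.001]]
contact_force: [1.0, -0.8, -0.4]
finger_gap: -0.0
```

```bash
python3 rel.py -.134 .0415
```

```text
t 5.3 p [ 0.5437 -0.2356  0.044 ] case x -0.1332 y 0.0003 yaw 84.86 F [ 1.01 -0.85 -0.44] gap -0.0
shift cm [ 0.25 -0.08  0.03] twist 0.0 tilt [ 1.e-03 -5.e-04 -1.e+00]
```

Emit:
arm_command(moves=[0.1, 0.2, 0, 0, 0.2, 0.6, 0, 0, 0.2, 1.1, 0, 0, 0.2, 1.6, 0, 0, 0.2, 2.1, 0, 0, 0.2, 2.6, 0, 0, 0.2, 3.1, 0, 0, 0.2, 3.6, 0, 0, 0.2, 4.1, 0, 0, 0.2, 4.5, 0, 0])

```text
t: 6.13
ee_pos: [0.5474, -0.1898, 0.0412]
ee_rot: [[-0.0, 0.089, 0.996], [0.0, 0.996, -0.089], [-1.0, 0.0, -0.0]]
contact_force: [0.1, -0.6, -0.3]
finger_gap: -0.001
```

```bash
python3 rel.py -.134 .0415;python3 - <<'E'
from h import *
for n,(x0,y0,x1,y1) in {'scene':(200,100,360,220)}.items():
    c=viewer.read_camera(n); im=c['color'][y0:y1,x0:x1,::-1]
    cv2.imwrite(f'pics/{n}_2.png',cv2.resize(im,None,fx=4.8,fy=4.8,interpolation=cv2.INTER_CUBIC))
E
```

```text
t 6.13 p [ 0.5474 -0.1898  0.0412] case x -0.0872 y 0.0007 yaw 84.87 F [ 0.1  -0.59 -0.3 ] gap -0.001
shift cm [-0.03 -4.68  0.07] twist 0.0 tilt [-1.e-04  4.e-04 -1.e+00]
```

View pics/scene_2.png

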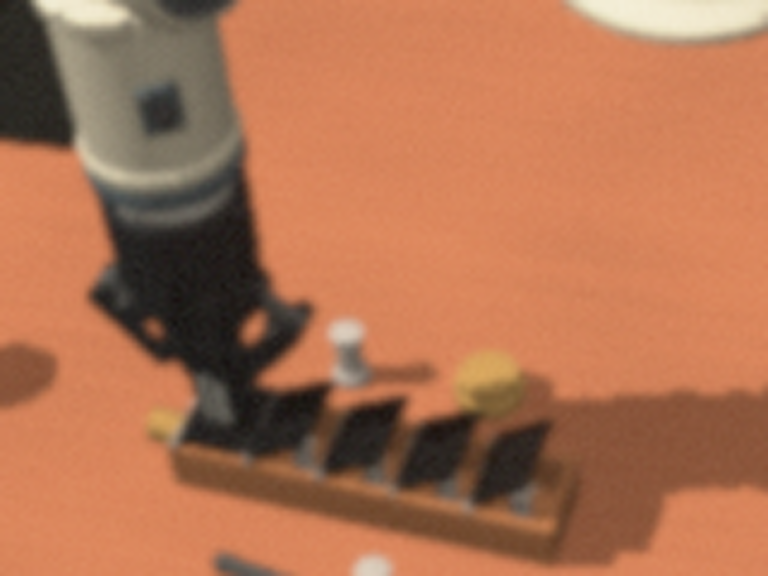

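The picture shows lid 1 flat under the fingertip at about (215,430), with lids 2 to 5 still ajar. The force is light, so I'm carrying on.

Emit:
arm_command(moves=[0, 0.4, 0.03, 0, 0, 0.9, 0.05, 0, 0, 1.4, 0.05, 0, 0, 1.9, 0.05, 0, 0, 2.4, 0.05, 0, 0, 2.9, 0.05, 0, 0, 3.4, 0.05, 0, 0, 3.9, 0.05, 0, 0, 4.4, 0.05, 0, 0, 4.9, 0.05, 0])

```text
t: 7.02
ee_pos: [0.5523, -0.1412, 0.0412]
ee_rot: [[-0.0, 0.09, 0.996], [0.0, 0.996, -0.09], [-1.0, 0.0, -0.0]]
contact_force: [-0.2, -0.0, -1.0]
finger_gap: -0.001
```

Emit:
arm_command(moves=[0, 0.5, 0, 0, 0, 1.0, 0, 0, 0, 1.5, 0, 0, 0, 2.0, 0, 0, 0, 2.5, 0, 0, 0, 3.0, 0, 0, 0, 3.5, 0, 0, 0, 4.0, 0, 0, 0, 4.5, 0, 0, 0, 5.0, 0, 0])

```text
t: 7.85
ee_pos: [0.5568, -0.0915, 0.0412]
ee_rot: [[-0.0, 0.09, 0.996], [0.0, 0.996, -0.09], [-1.0, 0.0, -0.0]]
contact_force: [0.0, -0.8, 0.3]
finger_gap: -0.001
```

```bash
python3 rel.py .11 .0415
```

```text
t 7.85 p [ 0.5568 -0.0915  0.0412] case x 0.0115 y 0.0003 yaw 84.86 F [ 0.03 -0.8   0.3 ] gap -0.001
shift cm [-0.03  9.85  0.03] twist 0.0 tilt [-1.e-04  1.e-04 -1.e+00]
```

Emit:
arm_command(moves=[0, 0.5, 0, 0, 0, 1.0, 0, 0, 0, 1.5, 0, 0, 0, 2.0, 0, 0, 0, 2.5, 0, 0, 0, 3.0, 0, 0, 0, 3.5, 0, 0, 0, 4.0, 0, 0, 0, 4.5, 0, 0, 0, 5.0, 0, 0])

```text
t: 8.68
ee_pos: [0.5613, -0.0417, 0.0412]
ee_rot: [[-0.0, 0.09, 0.996], [0.0, 0.996, -0.09], [-1.0, 0.0, -0.0]]
contact_force: [0.7, -0.3, 0.4]
finger_gap: 0.001
```

Emit:
arm_command(moves=[0, 0.5, 0, 0, 0, 1.0, 0, 0, 0, 1.5, 0, 0, 0, 2.0, 0, 0, 0, 2.5, 0, 0, 0, 3.0, 0, 0, 0, 3.5, 0, 0, 0, 4.0, 0, 0, 0, 4.5, 0, 0, 0, 5.0, 0, 0])

```text
t: 9.52
ee_pos: [0.5658, 0.0081, 0.0412]
ee_rot: [[-0.0, 0.09, 0.996], [0.0, 0.996, -0.09], [-1.0, 0.0, -0.0]]
contact_force: [-0.2, 1.1, 0.0]
finger_gap: -0.003
```

```bash
python3 rel.py .13 .0415;python3 - <<'E'
from h import *
for n,(x0,y0,x1,y1) in {'scene':(220,120,380,240)}.items():
    c=viewer.read_camera(n); im=c['color'][y0:y1,x0:x1,::-1]
    cv2.imwrite(f'pics/{n}_3.png',cv2.resize(im,None,fx=4.8,fy=4.8,interpolation=cv2.INTER_CUBIC))
E
```

```text
t 9.52 p [0.5658 0.0081 0.0412] case x 0.1115 y 0.0002 yaw 84.86 F [-0.24  1.07  0.01] gap -0.003
shift cm [-0.03  1.85  0.03] twist 0.0 tilt [-1.e-04  1.e-04 -1.e+00]
```

View pics/scene_3.png

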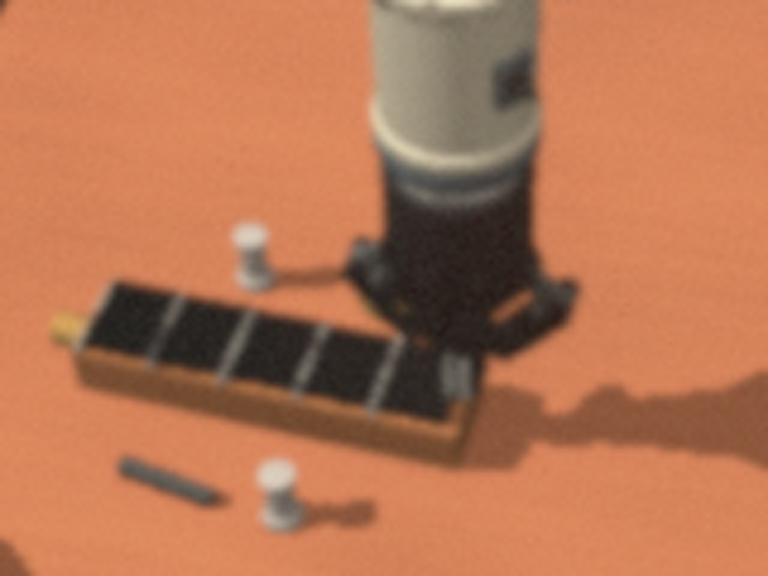

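The picture shows all five lids flat, from (130,310) to (420,380), with the fingertip past the last edge at about (455,375). Next I slide off the end and lift.

Emit:
arm_command(moves=[0, 0.5, 0, 0, 0, 1.0, 0, 0, 0, 1.5, 0, 0, 0, 1.9, 0, 0, -0.3, 2.1, 0, 0, -1, 2.2, 0, 0, -2, 2.5, 0, 0, -4, 2.5, 0, 0, -6, 2.5, 0, 0, -8, 3, 0, 0])

```text
t: 10.4
ee_pos: [0.5685, 0.0369, 0.1233]
ee_rot: [[0.001, 0.091, 0.996], [-0.0, 0.996, -0.091], [-1.0, -0.0, 0.001]]
contact_force: [-0.3, 0.2, -0.9]
finger_gap: 0.002
```

Emit:
arm_command(moves=[-2, 3, 0, 0, -4, 6, 0, 0, -4, 9, 0, 0, -4, 12, 0, 0, -4, 14, 0, 0, -4, 15, 0, 0, -4, 15, 0, 0, -4, 15, 0, 0])

```text
t: 11.07
ee_pos: [0.5819, 0.1864, 0.1617]
ee_rot: [[0.0, 0.089, 0.996], [-0.001, 0.996, -0.089], [-1.0, -0.001, 0.0]]
contact_force: [0.6, 0.5, 0.7]
finger_gap: 0.005
```

```bash
python3 rel.py .13 .0415;python3 - <<'E'
from h import *
for n,(x0,y0,x1,y1) in {'scene':(220,120,380,240)}.items():
    c=viewer.read_camera(n); im=c['color'][y0:y1,x0:x1,::-1]
    cv2.imwrite(f'pics/{n}_4.png',cv2.resize(im,None,fx=4.8,fy=4.8,interpolation=cv2.INTER_CUBIC))
for n in ['scene','top']:
    c=viewer.read_camera(n)
    P=cloud(c).reshape(-1,3); r=P[:,:2]-[.556,-.103];a=np.radians(84.85);D=np.array([np.cos(a),np.sin(a)])
    x=r@D;y=r@[-D[1],D[0]]
    for h in [-.11,-.066,-.022,.022,.066]:
        m=(abs(y)<.02)&(x>h+.005)&(x<h+.04)&(P[:,2]>.03)&(P[:,2]<.08)
        print(n,h,m.sum(),np.polyfit(x[m],P[m,2],1)[0].round(3) if m.sum()>20 else '', np.median(P[m,2]).round(4))
    for lo in [0]:
        m=((P[:,2]>.02)&(P[:,2]<.08)&(P[:,0]>.40)&(P[:,0]<.68)&(P[:,1]>-.30)&(P[:,1]<.06)).reshape(400,640)
        nn,l,st,ce=cv2.connectedComponentsWithStats(m.astype(np.uint8))
        for i in range(1,nn):
            if st[i,4]>15: print(st[i].tolist(),P.reshape(400,640,3)[l==i].mean(0).round(3))
E
```

```text
t 11.07 p [0.5819 0.1864 0.1617] case x 0.2906 y 0.0001 yaw 84.88 F [0.64 0.49 0.7 ] gap 0.005
shift cm [ 12.03 -16.05   0.  ] twist 0.001 tilt [ 3.e-04 -7.e-04 -1.e+00]
scene -0.11 133 0.05 0.0418
scene -0.066 141 0.019 0.0422
scene -0.022 138 0.013 0.0416
scene 0.022 145 0.04 0.0418
scene 0.066 152 0.045 0.0417
[269, 166, 7, 10, 56] [ 0.474 -0.138  0.035]
[296, 173, 12, 9, 68] [ 0.472 -0.055  0.021]
[231, 178, 89, 36, 1651] [ 0.563 -0.103  0.038]
[274, 216, 8, 10, 61] [ 0.644 -0.078  0.036]
top -0.11 170 0.024 0.0392
top -0.066 167 0.055 0.04
top -0.022 165 0.072 0.0395
top 0.022 166 0.016 0.0398
top 0.066 169 -0.026 0.0392
[333, 171, 7, 7, 39] [ 0.64  -0.078  0.039]
[304, 191, 88, 26, 1584] [ 0.554 -0.104  0.038]
[323, 229, 9, 11, 35] [ 0.47  -0.05   0.022]
[355, 229, 7, 7, 40] [ 0.472 -0.138  0.038]
```

View pics/scene_4.png

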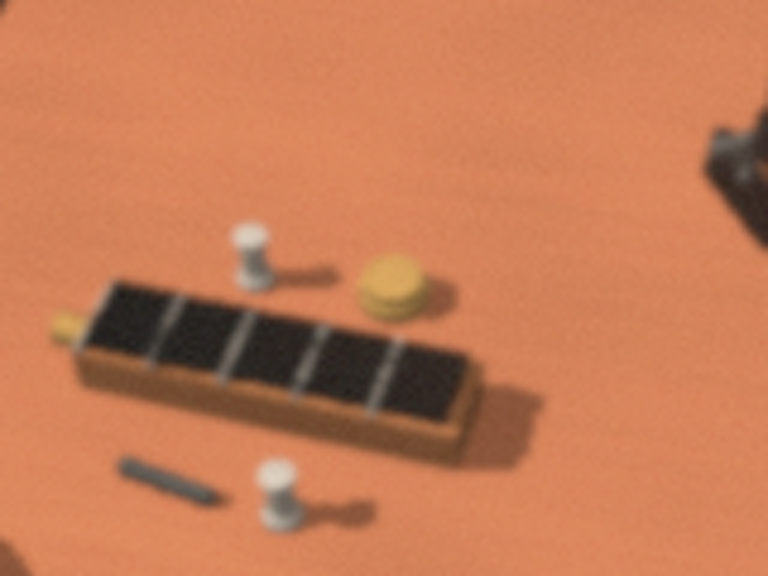

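The last picture shows all five lids flush, the collets, cap and tool bit in place, and the hand clear at the right edge. I'm handing in.

```bash
python3 -c "
from cell import robot
print(robot.job_done())"
```

```text
the job is handed in; nothing more can be done
None
```

I closed all five lids in one stroke with shut fingers, starting at the stud end. The fingertips stayed about 41 mm above the bench at roughly 60 mm/s, then slid off the far end and lifted clear. I handed the job in at about 11 s; no verdict was reported.

- **Lids:** the last pictures show all five lids flat. Depth readings put the lid tops at 39–42 mm, where flush is 40 mm. The slope of each lid came out between about -0.03 and 0.07 rad. These slopes are noisy and the two cameras disagree lid by lid. The highest single reading (lid 3, top camera, 0.072) is close to the 0.08 limit, but the other camera gave 0.013 for that lid.
- **Force:** the readings at the end of each move were about 1 N or less. I did not record force continuously during the stroke.
- **Bystanders:** both collets measured within 1–2 mm of where they started. The cap was unmoved in the scene camera, but its top-camera reading was too sparse to compare. The tool bit was checked only by eye and looked in place. I did not measure the oiler and jar afterwards.

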